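# Take the fence stop out of the T-slot fixture plate

### The arm

A 6-joint arm with a two-finger parallel gripper is mounted at the origin on the work surface; the furniture and walls round the work are solid. World frame = base frame: x ahead of the robot, y to its left, z up, the work surface at z = 0. Lengths are in m, angles in rad, forces in N, time in s.
With the tool pointing down it reaches from about 0.225 to 0.875 m from the base axis. Payload 3.4 kg.
Tool frame: the origin (TCP) lies at the very end of the fingers, on their centre line; the grasp point (between the pads) lies 19 mm behind it; z points along the fingers, y is the direction in which the jaws open and shut (so a half turn about z gives the same grasp; the last joint's range is limited). The gripper opens to 85 mm and grips with 20 to 120 N. Pads are 22 mm wide; open, the fingers measure 114 mm over their backs; the gripper's body (76 mm by 85 mm) begins 54 mm behind the grasp point. The pads swing forward as they close: fully open they stand 13 mm farther back than shut.
Start: joints at [-1.389, 0.276, 1.505, -0, 1.361, -0.121], TCP at [0.171, -0.549, 0.231] pointing down, gripper open.
Joint ranges: [-2.89, 2.89], [-0.75, 2.08], [0.22, 2.7], [-1.18, 4.32], [0.11, 2.71], [-2.7, 2.7]. Speed limits (rad/s): [2.57, 2.57, 3.14, 3.14, 3.14, 3.14].

### API

Orientations are given as a unit quaternion [w, x, y, z].
In Python, from rig import get_state, get_image, calibration, sign_off gives the robot as it stands. The module is installed in compiled form; this text tells all that it offers.
- The arm moves only by the tool drive_tool, never from a script. Its argument "targets" is one flat list of numbers, 7 for each row, row after row: the turn, a rotation vector about the tool's x, y, z in degrees, then the shift along the tool's x, y, z in mm, then the opening, from 0 (shut) to 1 (fully open). In form: [wx, wy, wz, tx, ty, tz, fingers, wx, wy, wz, tx, ty, tz, fingers, ...]. A call has 1 to 12 rows; each row shifts and turns the commanded pose from where the row before left it, along the tool's axes as they then stand; what a row does not reach is not made up. A row lasts 1/8 s, in which the tool goes at most 62.5 mm and 10.7 degrees, less where a joint would pass 70% of its speed; a pose out of reach is approached as far as the arm can. A call is refused whole if a number of a shift passes 62.5 or a number of a turn 10.7, either way. A call with a gripper value outside its range is refused whole. The fingers move at their own pace and stop on an object; "grip_force" is the grip in N (left out, the last holds). Time passes only in rows, so rows that do not move let the fingers close. It gives the time, the measured TCP pose, the force and the opening at its end, in the units of the state.
- get_state(): the state, without advancing time (a new reading comes with each control period).
- get_image(name): name is "scene" or "top" or "wrist"; returns the picture (384x512x3 uint8, red, green, blue); there is no depth.
- calibration(name): a dict with "mtx" (3x3 intrinsics, pixels), "world_to_cam" (4x4, takes a point from world to camera coordinates); the wrist camera has in their place "hand_eye" (4x4, takes a point from camera to tool coordinates, whose origin is the TCP and whose axes are the flange's). Camera axes: x right, y down, z forward; pixel columns grow to the right and rows downward; lengths in m; the calibration is good to about 2 mm. A picture is of the moment at which its call begins: read the wrist's pose just before it. calibration takes no time and is no camera call.
- sign_off(): hands the job in, once; it reports no verdict.
The state is a dict: "clock": time; "qpos": joint angles; "qd": joint speeds; "effort": joint torques, N m; "position": TCP position; "ee_rot": TCP orientation; "contact_force": force on the tool from outside, world axes, zero at the start; "moment": the same for the moment, N m; "width": finger opening in m.
Only numpy, scipy, OpenCV 4.12 (cv2) and the standard library are available. Lean on these libraries where they do the work, as an engineer would, in place of code of your own. Each camera call takes 0.05 s, during which the arm holds its last target.

### The job

Take the tall rectangular fence stop off the T-slot plate: slide it along its slot to the open end where the slot's lips are cut away, lift it out there and set it down inside the long empty black tray on the bench, without dropping it from a height. Leave the round clamp dog where it is in the other slot.

Things in the scene. Friction and masses are not known exactly. Their poses are not given: they have to be found in the camera images.
- fixture: fixed dark plate 160 (x) x 260 (y) mm with aluminium rails; origin: centre of underside. Two T-slots along its y at x = -42 and +42 mm, stop in one, dog in the other. Slot floor 8 mm, lip tops 23 mm above the bench. Slots 18 mm wide between lips, 34 under them. Lips and walls from y = -130 (closed) to +60; from y = +60 to +130 (open end) only the flat floor at 8 mm, nothing above or beside it.
- stop_mid (a point): centre of the loose steel fence stop's grip block, 26 (x, across slot) x 36 (y, along slot) x 53 mm high, dark 3 mm screw head on top; point 43.5 mm above its underside, which rests on the slot floor. Below: stem 13 wide, T-foot 30 x 36 x 6 mm; block hangs 2 mm over the lips. Slides freely, 2 mm play each way. Foot clear of the lips when this point is past y = 78 mm of the plate. 0.11 to 0.2 kg.
- dog_mid (a point): middle of the round steel clamp dog in the other slot: 52 mm high with a round mushroom head 32 mm across, on the same kind of T-foot; the point is 35 mm above its underside. To be left alone. (Bystanders to keep clear of: blue bins about 0.45 m high and a thermos 216 mm high to the right of the plate, cartons behind the tray.)
- tray: long black open tray, loose (0.15 kg), empty, on the bench: 208 (x, long side) x 113 (y) mm over its rim, 60 mm high, thin walls, about 195 x 100 mm inside, floor 2 mm thick. Origin: centre of its underside, z up.
Things that resemble listed ones, but are neither listed nor needed, are in the scene too. What is shaped like the part that bears stop_mid but purple is not meant.

How it is judged:
By the outcome, as a careful person would: the job done as asked, in the order asked, and still so for the second after the job is handed in, with the robot touching nothing.
It also fails if it takes over 45 s, if anything falls off the work surface, if the arm or the gripper's body presses on something with over 40 N, if the wrist force passes 120 N, or if a joint passes its speed limit or range.

## Working session

There is one attempt and no reset: what is moved stays moved. The work goes in short steps, Python scripts to look and compute and a tool call to move; the robot and the scene stay as the last step left them, time stands still between calls to the robot, and variables do not carry over. Pictures are saved under pics/ and viewed, and the job is handed in when it is done.

Besides the shell and the picture viewer there is one more tool, called after "Request:" by a JSON object that holds its "fn" and its "kwargs". drive_tool: Moves the arm, as the interface text tells. Its arguments: {"type":"object","properties":{"targets":{"type":"array"},"grip_force":{"type":"number"}},"required":["targets"]}

```bash
mkdir -p pics; python3 - <<'E'
from rig import *
import cv2,numpy as np
np.set_printoptions(precision=4,suppress=True)
s=get_state();print(s)
for n in("scene","top","wrist"):
    cv2.imwrite(f"pics/{n}0.png",cv2.resize(get_image(n)[:,:,::-1],None,fx=1.5,fy=1.5)); print(n,calibration(n))
E
```

```text
{'clock': 0.0, 'qpos': array([-1.389 ,  0.2766,  1.5061,  0.    ,  1.3607, -0.121 ]), 'qd': array([-0.001 ,  0.0001,  0.0005, -0.0007, -0.0001,  0.0007]), 'effort': array([ -0.0001, -41.6785, -24.5803,   0.    ,   0.0109,   0.    ]), 'position': array([ 0.1714, -0.5483,  0.2304]), 'ee_rot': array([-0.0009,  0.9886,  0.1508, -0.    ]), 'contact_force': array([0.4933, 0.6025, 0.4803]), 'moment': array([-0.0259,  0.0165,  0.0036]), 'width': 0.08508840114041041}
scene {'mtx': array([[405.7794,   0.    , 256.1646],
       [  0.    , 405.7794, 194.2712],
       [  0.    ,   0.    ,   1.    ]]), 'world_to_cam': array([[-0.859 , -0.5114,  0.0257,  0.4488],
       [-0.2655,  0.4021, -0.8762,  0.2197],
       [ 0.4378, -0.7595, -0.4812,  0.8586],
       [ 0.    ,  0.    ,  0.    ,  1.    ]])}
top {'mtx': array([[414.0565,   0.    , 251.0648],
       [  0.    , 414.0565, 193.0456],
       [  0.    ,   0.    ,   1.    ]]), 'world_to_cam': array([[ 0.0163, -0.9998,  0.0077, -0.0258],
       [-0.9958, -0.0169, -0.0897,  0.5168],
       [ 0.0898, -0.0062, -0.9959,  0.8815],
       [ 0.    ,  0.    ,  0.    ,  1.    ]])}
wrist {'mtx': array([[296.7752,   0.    , 254.8271],
       [  0.    , 296.7752, 192.6922],
       [  0.    ,   0.    ,   1.    ]]), 'hand_eye': array([[ 0.0005, -0.9446, -0.3283,  0.0862],
       [ 1.    ,  0.0003,  0.0005,  0.    ],
       [-0.0004, -0.3283,  0.9446, -0.1422],
       [ 0.    ,  0.    ,  0.    ,  1.    ]])}
```

View pics/scene0.png

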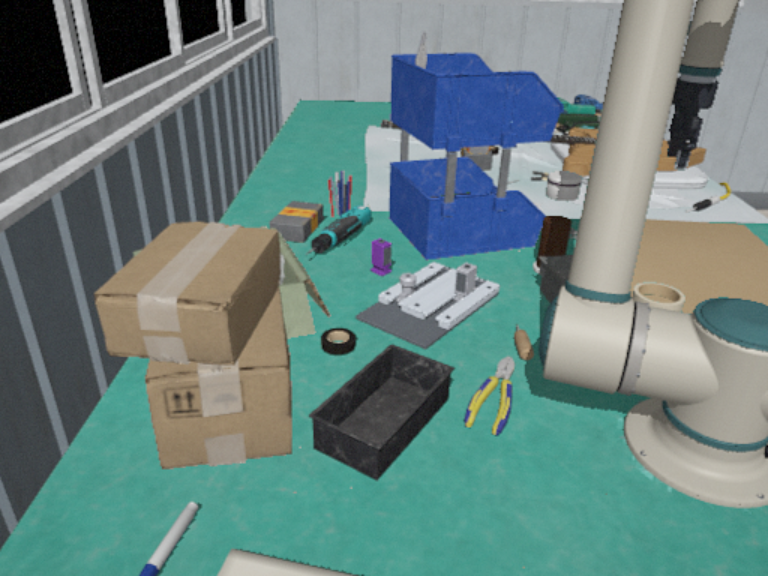

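View pics/top0.png

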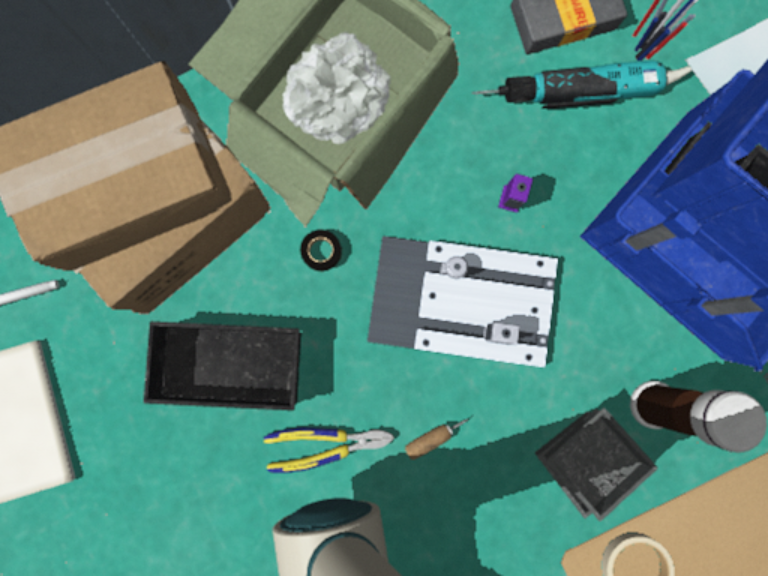

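View pics/wrist0.png

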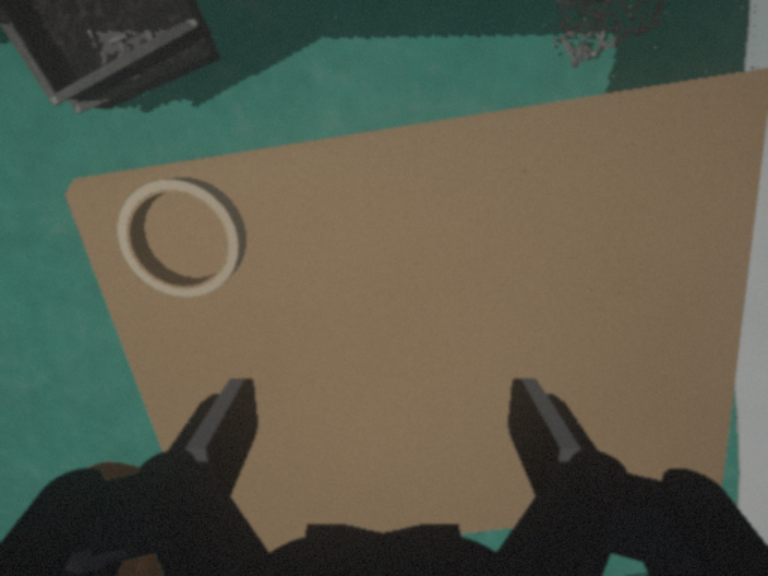

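The top view (1.5× scale) shows the plate with its open end on the left at (375,290). The stop is at (503,332), the dog at (456,267) and the tray at (222,365). I'll measure these next.

```bash
cat > h.py <<'E'
import numpy as np,cv2
from rig import *
from scipy.spatial.transform import Rotation as R
np.set_printoptions(precision=4,suppress=True)
def pt(n,uv,z,T=None):
    c=calibration(n)
    K=c['mtx']
    if n=='wrist': X=T@c['hand_eye']
    else: X=np.linalg.inv(c['world_to_cam'])
    d=X[:3,:3]@np.linalg.inv(K)@np.array([uv[0],uv[1],1.])
    o=X[:3,3]; return o+d*(z-o[2])/d[2]
def tool(s):
    q=s['ee_rot'];T=np.eye(4);T[:3,:3]=R.from_quat([q[1],q[2],q[3],q[0]]).as_matrix();T[:3,3]=s['position'];return T
E
python3 - <<'E'
from h import *
im=get_image('top');cv2.imwrite('pics/top1.png',im[:,:,::-1])
cv2.imwrite('pics/crop1.png',cv2.resize(im[150:255,235:385,::-1],None,fx=5,fy=5,interpolation=cv2.INTER_CUBIC))
cv2.imwrite('pics/crop2.png',cv2.resize(im[205:285,85:235,::-1],None,fx=5,fy=5,interpolation=cv2.INTER_CUBIC))
m=(im.min(2)>190).astype(np.uint8);m[:150]=0;m[260:]=0;m[:,:235]=0;m[:,385:]=0
cs,_=cv2.findContours(m,0,2)
for c in cs:
    if cv2.contourArea(c)>150:
        b=cv2.boxPoints(cv2.minAreaRect(c));print(cv2.contourArea(c))
        for p in b: print(p,pt('top',p,.023)[:2])
E
```

```text
1148.5
[275.84 232.12] [ 0.433  -0.0723]
[279.2401 208.32  ] [ 0.4848 -0.0791]
[366.04 220.72] [ 0.461  -0.2685]
[362.64 244.52] [ 0.4094 -0.2607]
2162.5
[278.62 210.66] [ 0.4797 -0.0778]
[282.88 180.84] [ 0.5453 -0.0865]
[369.54 193.22] [ 0.5212 -0.2767]
[365.28 223.04] [ 0.4559 -0.2668]
832.5
[284.0035 173.2744] [ 0.562  -0.0888]
[285.7589 160.4601] [ 0.5906 -0.0924]
[371.4791 172.2026] [ 0.5678 -0.2814]
[369.7237 185.0169] [ 0.5393 -0.2773]
```

View pics/crop1.png

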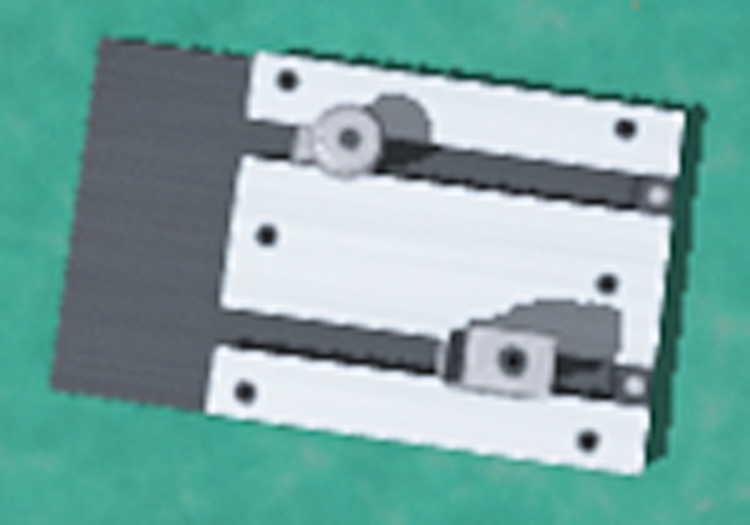

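View pics/crop2.png

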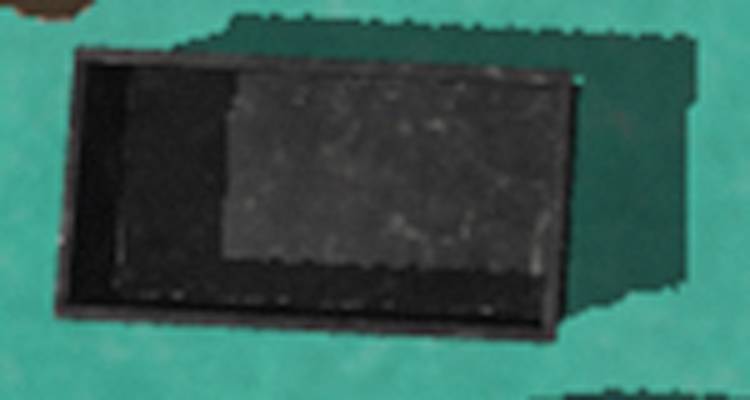

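```bash
python3 - <<'E'
from h import *
def c1(p,z,o): return pt('top',((p[0]+.5)/5-.5+o[0],(p[1]+.5)/5-.5+o[1]),z)[:2]
o1=(235,150);o2=(85,205)
mod=[(80,130,8,103,38),(-80,130,8,52,388),(80,60,23,257,53),(80,-130,23,685,110),(-80,60,23,205,410),(-80,-130,23,643,473)]
# correspond: image up=world +x
A=np.array([m[:2] for m in mod])/1000.;B=np.array([c1(m[3:],m[2]/1000,o1) for m in mod])
a=A-A.mean(0);b=B-B.mean(0);H=a.T@b;th=np.arctan2(H[0,1]-H[1,0],H[0,0]+H[1,1])
Rm=np.array([[np.cos(th),-np.sin(th)],[np.sin(th),np.cos(th)]]);t=B.mean(0)-Rm@A.mean(0)
print('plate',t,np.degrees(th),'res mm',(B-(A@Rm.T+t))*1000)
S=np.array([c1(p,.078,o1) for p in[(470,328),(555,335),(548,397),(463,388)]]);print('stop',S.mean(0),S)
print('stop in plate',Rm.T@(S.mean(0)-t)*1000)
print('stop via screw',Rm.T@(c1((513,361),.080,o1)-t)*1000)
print('dog in plate',Rm.T@(c1((350,138),.060,o1)-t)*1000)
print('exit y=95',Rm@[-.042,.095]+t,Rm@[-.042,.11]+t)
T=np.array([c1(p,.06,o2) for p in[(77,50),(572,72),(553,338),(60,315)]]);print('tray',T.mean(0));print(T)
print([np.linalg.norm(T[i]-T[i-1]) for i in range(4)],np.degrees(np.arctan2(*(T[0]-T[1]))),np.degrees(np.arctan2(*(T[3]-T[2]))))
s=get_state();print(tool(s))
E
```

```text
plate [ 0.5053 -0.1429] -7.107836675603001 res mm [[-1.4295 -1.3665]
 [ 0.7181 -1.0752]
 [-0.93    0.3619]
 [ 0.5258  0.1575]
 [ 0.8459  1.763 ]
 [ 0.2697  0.1594]]
stop [ 0.4558 -0.1921] [[ 0.4694 -0.1762]
 [ 0.4672 -0.211 ]
 [ 0.4418 -0.208 ]
 [ 0.4449 -0.1733]]
stop in plate [-42.9745 -54.9118]
stop via screw [-42.4581 -56.0624]
dog in plate [41.9494 19.1785]
exit y=95 [ 0.4754 -0.0435] [ 0.4772 -0.0286]
tray [0.406  0.1952]
[[0.4635 0.2966]
 [0.4578 0.0906]
 [0.3483 0.0954]
 [0.3545 0.2982]]
[np.float64(0.10900554489029701), np.float64(0.20609562853745098), np.float64(0.10954730728476544), np.float64(0.20295301319484246)] 1.5954932592688749 1.7470005314596282
[[ 0.9545  0.2982 -0.0002  0.1714]
 [ 0.2982 -0.9545  0.0011 -0.5485]
 [ 0.0001 -0.0011 -1.      0.2308]
 [ 0.      0.      0.      1.    ]]
```

```bash
python3 - <<'E'
from h import *
for n,u,z in[('scene',(430,250),0),('scene',(545,242),0),('scene',(392,215),0.0),('scene',(447,148),.3),('scene',(393,115),.3),('top',(585,237),0.02),('top',(585,237),0.2),('top',(755,365),.3),('top',(755,365),.2),('top',(645,385),.05),('top',(730,420),.216)]:
    print(n,u,z,pt(n,np.array(u)/1.5,z)[:2])
s=get_state()
def go(p,yaw):
    pass
T=tool(s)
for p in [(.25,-.25,.33),(.4525,-.192,.20)]:
    print(T[:3,:3].T@(np.array(p)-T[:3,3])*1000)
E
```

```text
scene (430, 250) 0 [ 0.6219 -0.3753]
scene (545, 242) 0 [ 0.4104 -0.5728]
scene (392, 215) 0.0 [ 0.8052 -0.5149]
scene (447, 148) 0.3 [ 0.5132 -0.1873]
scene (393, 115) 0.3 [ 0.7194 -0.3523]
top (585, 237) 0.02 [ 0.6007 -0.3238]
top (585, 237) 0.2 [ 0.5679 -0.2616]
top (755, 365) 0.3 [ 0.4227 -0.3963]
top (755, 365) 0.2 [ 0.4206 -0.4579]
top (645, 385) 0.05 [ 0.3871 -0.3946]
top (730, 420) 0.216 [ 0.3588 -0.4173]
[ 164.0524 -261.6358  -98.9154]
[ 374.6174 -256.4807   31.108 ]
```

Request:
{"fn": "drive_tool", "kwargs": {"targets": [0, 0, 0, 0, 0, -45, 1, 0, 0, 0, 0, 0, -45, 1, 0, 0, 0, 27, -44, 0, 1, 0, 0, 0, 27, -44, 0, 1, 0, 0, 0, 27, -44, 0, 1, 0, 0, 0, 27, -44, 0, 1, 0, 0, 0, 27, -44, 0, 1, 0, 0, 0, 27, -44, 0, 1, 0, 0, -9, 0, 0, 0, 1, 0, 0, -9, 0, 0, 0, 1, 0, 0, -9, 0, 0, 0, 1, 0, 0, -9, 0, 0, 0, 1]}}

```text
clock: 1.7
position: [0.2473, -0.2483, 0.3212]
ee_rot: [0.0, 0.892, 0.451, -0.0]
contact_force: [0.0, 0.6, 0.7]
width: 0.0855
```

Request:
{"fn": "drive_tool", "kwargs": {"targets": [0, 0, -9.8, 0, 0, 0, 1, 0, 0, -9.8, 0, 0, 0, 1, 0, 0, -9.8, 0, 0, 0, 1, 0, 0, 0, 0, 0, 0, 1]}}

```text
clock: 2.2
position: [0.2473, -0.2484, 0.3212]
ee_rot: [-0.0, 0.751, 0.66, -0.0]
contact_force: [-0.0, 0.2, -0.4]
width: 0.086
```

```bash
python3 - <<'E'
from h import *
s=get_state();T=tool(s);print(s['clock'],s['contact_force']);print(T, s['qpos'])
print(np.degrees(np.arctan2(T[1,1],T[0,1])))
for p in [(.4525,-.170,.22),]:
    print(T[:3,:3].T@(np.array(p)-T[:3,3])*1000)
E
```

```text
2.2 [-0.0162  0.1552 -0.387 ]
[[ 0.1282  0.9917 -0.0001  0.2473]
 [ 0.9917 -0.1282  0.     -0.2484]
 [ 0.     -0.0001 -1.      0.3212]
 [ 0.      0.      0.      1.    ]] [-0.987  -0.1192  1.7279 -0.0001  1.533  -0.8584]
-7.366332296344666
[104.1005 193.5026 101.2015]
```

Request:
{"fn": "drive_tool", "kwargs": {"targets": [0, 0, 0, 15, 32, 0, 1, 0, 0, 0, 15, 32, 0, 1, 0, 0, 0, 15, 32, 0, 1, 0, 0, 0, 15, 32, 0, 1, 0, 0, 0, 15, 32, 0, 1, 0, 0, 0, 15, 32, 0, 1, 0, 0, 0, 0, 0, 50, 1, 0, 0, 0, 0, 0, 50, 1, 0, 0, 0, 0, 0, 0, 1, 0, 0, 0, 0, 0, 0, 1]}}

```text
clock: 3.45
position: [0.4503, -0.1843, 0.223]
ee_rot: [0.001, 0.751, 0.66, 0.0]
contact_force: [0.1, -0.4, 0.2]
width: 0.0851
```

```bash
python3 - <<'E'
from h import *
s=get_state();T=tool(s);print(s['clock'],s['contact_force']);print(T)
im=get_image('wrist');cv2.imwrite('pics/w1.png',im[:,:,::-1]);cv2.imwrite('pics/w1b.png',cv2.resize(im[:,:,::-1],None,fx=1.5,fy=1.5,interpolation=cv2.INTER_CUBIC))
E
```

```text
3.45 [ 0.1437 -0.4147  0.1517]
[[ 0.1276  0.9918  0.0025  0.4503]
 [ 0.9918 -0.1276 -0.0016 -0.1843]
 [-0.0012  0.0027 -1.      0.223 ]
 [ 0.      0.      0.      1.    ]]
```

View pics/w1b.png

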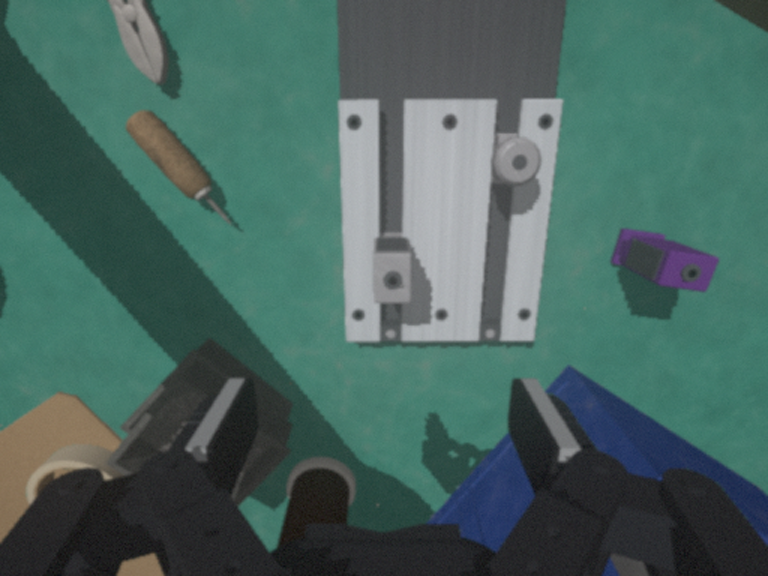

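The wrist view shows the stop's top face at (373–411, 251–304) with its screw at (392,280). The rail corners are (340,99), (562,99), (347,341) and (534,341), all at 1.5× scale.

```bash
python3 - <<'E'
from h import *
s=get_state();T=tool(s)
f=lambda p,z:pt('wrist',(np.array(p)+.5)/1.5-.5,z,T)[:2]
mod=[(-80,60,340,99),(80,60,562,99),(-80,-130,347,341),(80,-130,534,341)]
A=np.array([m[:2] for m in mod])/1000.;B=np.array([f(m[2:],.023) for m in mod])
a=A-A.mean(0);b=B-B.mean(0);H=a.T@b;th=np.arctan2(H[0,1]-H[1,0],H[0,0]+H[1,1])
Rm=np.array([[np.cos(th),-np.sin(th)],[np.sin(th),np.cos(th)]]);t=B.mean(0)-Rm@A.mean(0)
print('plate',t,np.degrees(th),'res mm',(B-(A@Rm.T+t))*1000)
c=f((392,277.5),.078);print('stop',c,f((392,280),.08),'plate',Rm.T@(c-t)*1000)
for p in[(373,252),(411,251),(411,303),(373,304)]: print(f(p,.078))
print(np.degrees(np.arctan2(T[1,1],T[0,1])))
E
```

```text
plate [ 0.5077 -0.1426] -7.182568799744691 res mm [[ 0.9533 -0.127 ]
 [-1.3571 -0.076 ]
 [ 0.6364  0.3758]
 [-0.2326 -0.1728]]
stop [ 0.4582 -0.1922] [ 0.458  -0.1933] plate [-42.9227 -55.3696]
[ 0.4478 -0.1729]
[ 0.473  -0.1754]
[ 0.469  -0.2123]
[ 0.4429 -0.2096]
-7.315129918093581
```

Request:
{"fn": "drive_tool", "kwargs": {"targets": [0, 0, 0, -7.5, 7.5, 0, 1, 0, 0, 0, 0, 0, 35, 1, 0, 0, 0, 0, 0, 35, 1, 0, 0, 0, 0, 0, 35, 1, 0, 0, 0, 0, 0, 35, 1, 0, 0, 0, 0, 0, 25, 1, 0, 0, 0, 0, 0, 20, 1, 0, 0, 0, 0, 0, 0, 1, 0, 0, 0, 0, 0, 0, 1]}}

```text
clock: 4.62
position: [0.4571, -0.193, 0.0375]
ee_rot: [0.001, 0.751, 0.661, 0.0]
contact_force: [0.4, -0.5, 0.3]
width: 0.0854
```

```bash
python3 - <<'E'
from h import *
s=get_state();T=tool(s);print(s['clock'],s['contact_force']);print(T)
im=get_image('wrist');cv2.imwrite('pics/w2b.png',cv2.resize(im[:,:,::-1],None,fx=1.5,fy=1.5,interpolation=cv2.INTER_CUBIC))
E
```

```text
4.625 [ 0.3609 -0.5475  0.344 ]
[[ 0.1265  0.992   0.0024  0.4571]
 [ 0.992  -0.1265 -0.0016 -0.193 ]
 [-0.0013  0.0026 -1.      0.0375]
 [ 0.      0.      0.      1.    ]]
```

View pics/w2b.png

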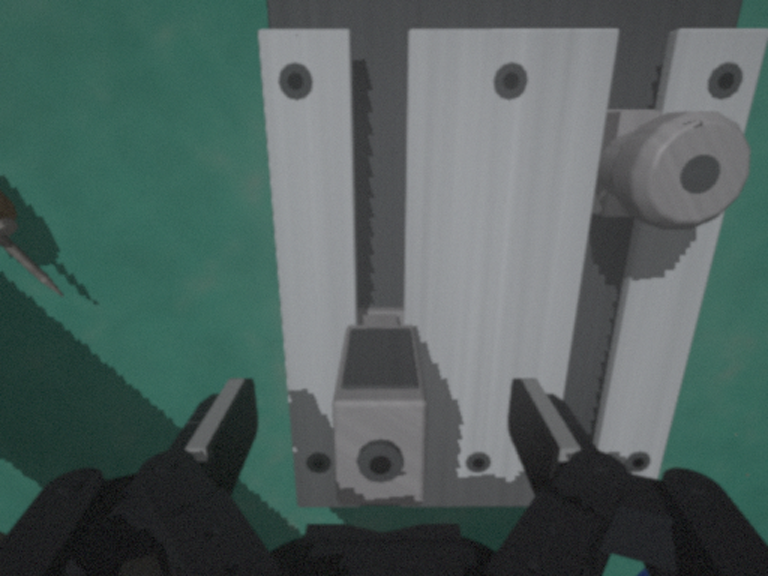

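The stop sits centred between the open fingers, with its screw at (380,460) and the finger midline at about x=383. I'll grip it now.

Request:
{"fn": "drive_tool", "kwargs": {"targets": [0, 0, 0, 0, 0, 0, 0, 0, 0, 0, 0, 0, 0, 0, 0, 0, 0, 0, 0, 0, 0, 0, 0, 0, 0, 0, 0, 0, 0, 0, 0, 0, 0, 0, 0, 0, 0, 0, 0, 0, 0, 0, 0, 0, 0, 0, 0, 0, 0, 0, 0, 0, 0, 0, 0, 0], "grip_force": 50}}

```text
clock: 5.68
position: [0.4559, -0.192, 0.0366]
ee_rot: [0.0, 0.75, 0.661, 0.0]
contact_force: [-0.4, 0.6, 5.3]
width: 0.0256
```

```bash
python3 - <<'E'
from h import *
s=get_state();T=tool(s);print(s['clock'],s['contact_force'],s['width']);print(T)
E
```

```text
5.675 [-0.4487  0.6019  5.3009] 0.02562416317304996
[[ 0.1263  0.992   0.0005  0.4559]
 [ 0.992  -0.1263 -0.0003 -0.192 ]
 [-0.0002  0.0005 -1.      0.0366]
 [ 0.      0.      0.      1.    ]]
```

Request:
{"fn": "drive_tool", "kwargs": {"targets": [0, 0, 0, 0, 0, -1, 0, 0, 0, 0, 4, 0, 0, 0, 0, 0, 0, 8, 0, 0, 0, 0, 0, 0, 8, 0, 0, 0, 0, 0, 0, 0, 0, 0, 0]}}

```text
clock: 6.3
position: [0.458, -0.1711, 0.0372]
ee_rot: [-0.0, 0.75, 0.661, -0.0]
contact_force: [-0.1, 0.4, -2.0]
width: 0.025
```

Forces are low, so I'll keep sliding.

Request:
{"fn": "drive_tool", "kwargs": {"targets": [0, 0, 0, 14, 0, 0, 0, 0, 0, 0, 14, 0, 0, 0, 0, 0, 0, 14, 0, 0, 0, 0, 0, 0, 14, 0, 0, 0, 0, 0, 0, 0, 0, 0, 0]}}

```text
clock: 6.92
position: [0.4652, -0.1153, 0.0373]
ee_rot: [-0.0, 0.75, 0.662, -0.0]
contact_force: [0.4, -0.2, -1.1]
width: 0.0253
```

Request:
{"fn": "drive_tool", "kwargs": {"targets": [0, 0, 0, 15, 0, 0, 0, 0, 0, 0, 15, 0, 0, 0, 0, 0, 0, 15, 0, 0, 0, 0, 0, 0, 15, 0, 0, 0, 0, 0, 0, 15, 0, 0, 0, 0, 0, 0, 7, 0, 0, 0, 0, 0, 0, 0, 0, 0, 0]}}

```text
clock: 7.8
position: [0.4757, -0.0347, 0.0373]
ee_rot: [0.0, 0.75, 0.661, -0.0]
contact_force: [0.4, 0.5, -1.4]
width: 0.0258
```

```bash
python3 - <<'E'
from h import *
s=get_state();T=tool(s);print(s['clock'],s['contact_force'],s['width']);print(T)
for n in('wrist','scene','top'): cv2.imwrite(f'pics/{n}3.png',cv2.resize(get_image(n)[:,:,::-1],None,fx=1.5,fy=1.5,interpolation=cv2.INTER_CUBIC))
th=np.radians(-7.15);Rm=np.array([[np.cos(th),-np.sin(th)],[np.sin(th),np.cos(th)]])
print(Rm.T@(T[:2,3]-np.array([.5065,-.1428]))*1000)
E
```

```text
7.8 [ 0.4075  0.5112 -1.4084] 0.02577140826075028
[[ 0.125   0.9922 -0.      0.4757]
 [ 0.9922 -0.125  -0.0003 -0.0347]
 [-0.0003  0.     -1.      0.0373]
 [ 0.      0.      0.      1.    ]]
[-44.0319 103.4313]
```

View pics/wrist3.png

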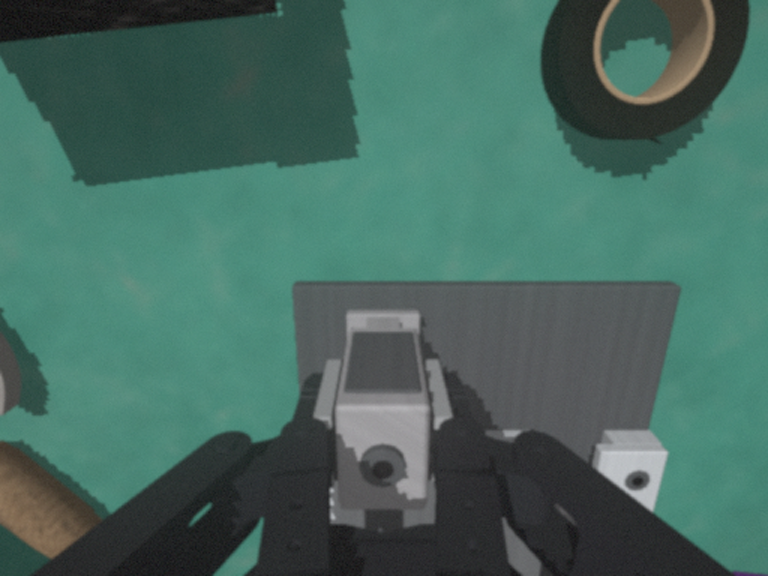

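View pics/scene3.png

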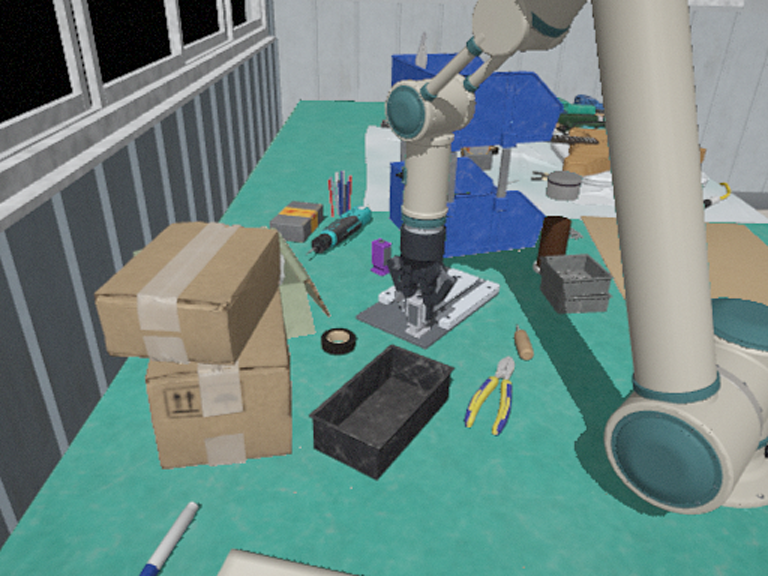

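View pics/top3.png

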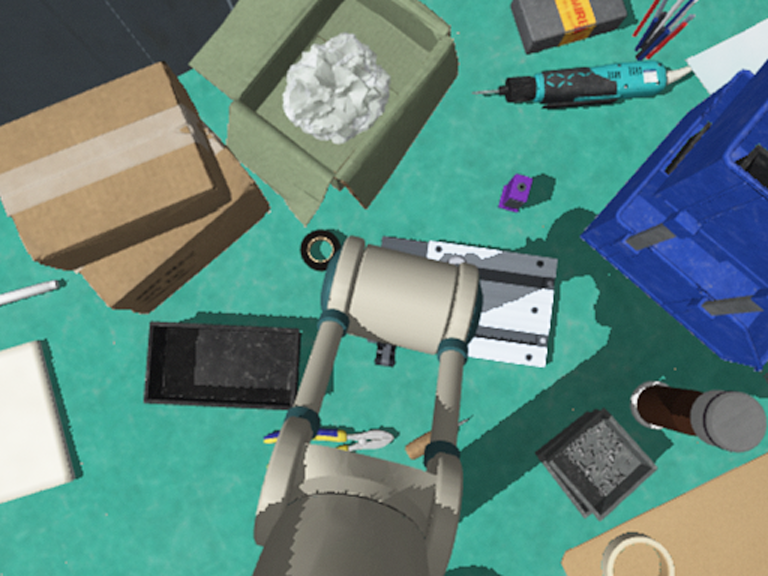

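The stop's foot is past the lips (plate y ≈ 103 mm) and forces are low, with the dog unmoved. I'll lift and carry it over.

Request:
{"fn": "drive_tool", "kwargs": {"targets": [0, 0, 0, 0, 0, -10, 0, 0, 0, 0, 0, 0, -25, 0, 0, 0, 0, 0, 0, -30, 0, 0, 0, 0, 0, 0, -30, 0, 0, 0, 0, 0, 0, -20, 0, 0, 0, 0, 0, 0, 0, 0]}}

```text
clock: 8.7
position: [0.4769, -0.0358, 0.1543]
ee_rot: [0.002, 0.751, 0.661, 0.001]
contact_force: [0.2, -0.8, -3.0]
width: 0.0257
```

Request:
{"fn": "drive_tool", "kwargs": {"targets": [0, 0, 0, 15, -7.5, 0, 0, 0, 0, 0, 26, -13, 0, 0, 0, 0, 0, 31, -16, 0, 0, 0, 0, 0, 31, -16, 0, 0, 0, 0, 0, 31, -16, 0, 0, 0, 0, 0, 30, -15, 0, 0, 0, 0, 0, 20, -10, 0, 0, 0, 0, -2.75, 0, 0, 0, 0, 0, 0, -2.75, 0, 0, 0, 0, 0, 0, 0, 0, 0, 0, 0, 0, 0, 0, 0, 0, 0, 0, 0]}}

```text
schema error: expected a multiple of 7 numbers
```

```bash
python3 - <<'E'
from h import *
s=get_state();T=tool(s);print(s['clock'],s['contact_force'],s['width']);print(T)
for n in('wrist','scene'): cv2.imwrite(f'pics/{n}4.png',cv2.resize(get_image(n)[:,:,::-1],None,fx=1.5,fy=1.5,interpolation=cv2.INTER_CUBIC))
E
```

```text
8.7 [ 0.2218 -0.8348 -2.9842] 0.025724332942034567
[[ 0.1268  0.9919  0.0047  0.4769]
 [ 0.9919 -0.1268 -0.0012 -0.0358]
 [-0.0006  0.0048 -1.      0.1543]
 [ 0.      0.      0.      1.    ]]
```

View pics/wrist4.png

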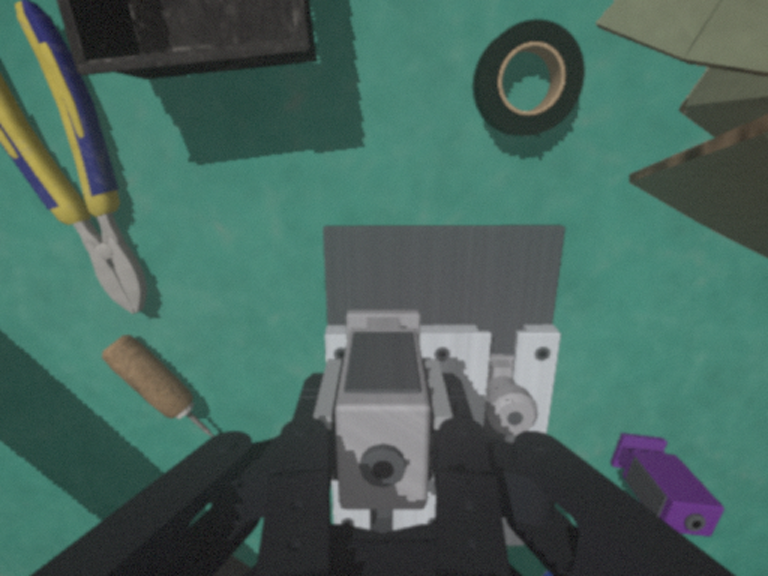

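View pics/scene4.png

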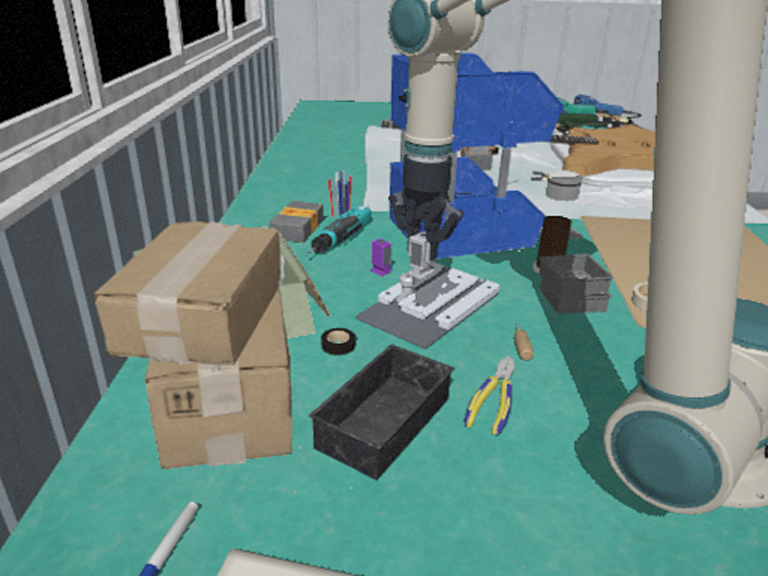

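The stop is out and held firmly. The carry call was refused because I miscounted the numbers, so I'm resending it.

Request:
{"fn": "drive_tool", "kwargs": {"targets": [0, 0, 0, 15, -7.5, 0, 0, 0, 0, 0, 26, -13, 0, 0, 0, 0, 0, 31, -16, 0, 0, 0, 0, 0, 31, -16, 0, 0, 0, 0, 0, 31, -16, 0, 0, 0, 0, 0, 30, -15, 0, 0, 0, 0, 0, 20, -10, 0, 0, 0, 0, -2.75, 0, 0, 0, 0, 0, 0, -2.75, 0, 0, 0, 0, 0, 0, 0, 0, 0, 0, 0, 0, 0, 0, 0, 0, 0, 0]}}

```text
clock: 10.18
position: [0.4054, 0.1594, 0.1518]
ee_rot: [-0.0, 0.718, 0.696, -0.001]
contact_force: [-0.3, -0.4, -1.6]
width: 0.0252
```

```bash
python3 - <<'E'
from h import *
s=get_state();T=tool(s);print(s['clock'],s['contact_force'],s['width']);print(T)
for n in('wrist','scene','top'): cv2.imwrite(f'pics/{n}5.png',cv2.resize(get_image(n)[:,:,::-1],None,fx=1.5,fy=1.5,interpolation=cv2.INTER_CUBIC))
E
```

```text
10.175 [-0.3446 -0.3721 -1.6313] 0.025232894440061868
[[ 0.031   0.9995 -0.0013  0.4054]
 [ 0.9995 -0.031  -0.0002  0.1594]
 [-0.0002 -0.0013 -1.      0.1518]
 [ 0.      0.      0.      1.    ]]
```

View pics/wrist5.png

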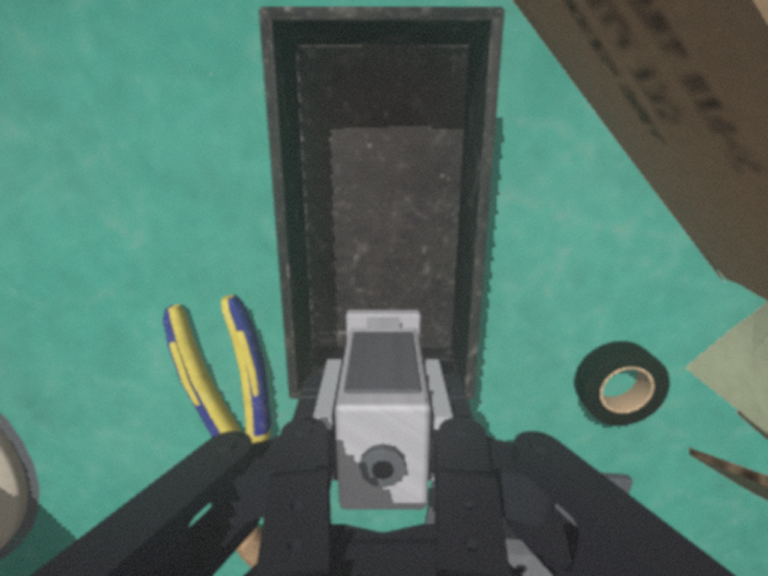

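View pics/scene5.png

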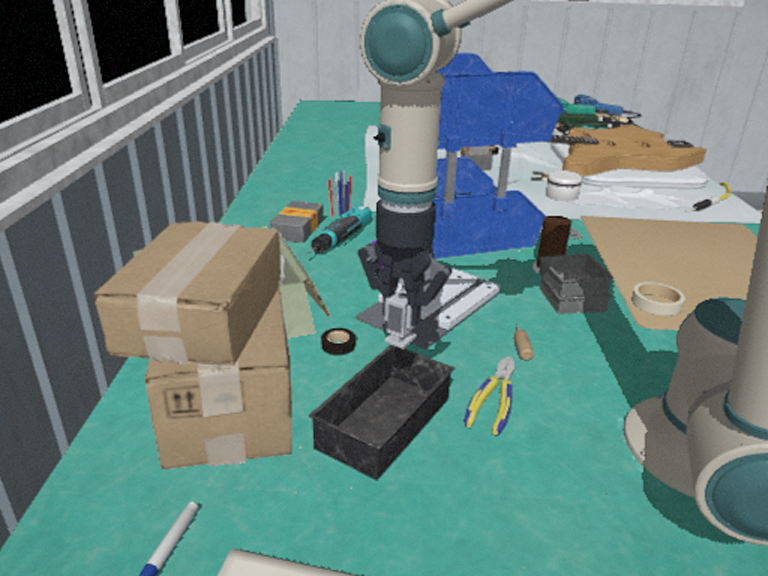

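```bash
python3 - <<'E'
from h import *
s=get_state();T=tool(s)
for p in[(262,9),(503,8),(290,396),(473,396)]:
    w=pt('wrist',(np.array(p)+.5)/1.5-.5,.06,T); print(w[:2], (T[:3,:3].T@(w-T[:3,3])*1000)[:2])
E
```

```text
[0.3564 0.3001] [139.3232 -53.7679]
[0.4665 0.2971] [139.7738  56.3371]
[0.349  0.0959] [-65.0275 -54.8382]
[0.4602 0.0925] [-64.974   56.4287]
```

The stop is centred across the tray, about 0.8 mm off, and 65 mm from the near rim. I'll lower it now.

Request:
{"fn": "drive_tool", "kwargs": {"targets": [0, 0, 0, 0, 0, 15, 0, 0, 0, 0, 0, 0, 25, 0, 0, 0, 0, 0, 0, 25, 0, 0, 0, 0, 0, 0, 25, 0, 0, 0, 0, 0, 0, 15, 0, 0, 0, 0, 0, 0, 8, 0, 0, 0, 0, 0, 0, 3, 0, 0, 0, 0, 0, 0, 0, 0, 0, 0, 0, 0, 0, 0, 0]}}

```text
clock: 11.45
position: [0.4066, 0.1592, 0.0368]
ee_rot: [0.0, 0.718, 0.696, 0.001]
contact_force: [0.6, -0.4, -2.0]
width: 0.0254
```

Request:
{"fn": "drive_tool", "kwargs": {"targets": [0, 0, 0, 0, 0, 2, 0, 0, 0, 0, 0, 0, 0, 0]}}

```text
clock: 11.7
position: [0.4061, 0.1591, 0.0344]
ee_rot: [0.0, 0.718, 0.696, 0.0]
contact_force: [-1.0, -0.1, -2.2]
width: 0.0257
```

Request:
{"fn": "drive_tool", "kwargs": {"targets": [0, 0, 0, 0, 0, 2, 0, 0, 0, 0, 0, 0, 0, 0]}}

```text
clock: 11.95
position: [0.4059, 0.1591, 0.0321]
ee_rot: [-0.0, 0.718, 0.696, -0.0]
contact_force: [-0.6, 0.3, -2.4]
width: 0.0255
```

Request:
{"fn": "drive_tool", "kwargs": {"targets": [0, 0, 0, 0, 0, 1, 0, 0, 0, 0, 0, 0, 0, 0]}}

```text
clock: 12.2
position: [0.406, 0.1591, 0.0312]
ee_rot: [-0.0, 0.718, 0.696, -0.0]
contact_force: [-0.1, -0.9, -2.4]
width: 0.0254
```

Request:
{"fn": "drive_tool", "kwargs": {"targets": [0, 0, 0, 0, 0, 1, 0, 0, 0, 0, 0, 0, 0, 0]}}

```text
clock: 12.45
position: [0.4062, 0.1592, 0.0306]
ee_rot: [0.0, 0.718, 0.696, 0.0]
contact_force: [-0.7, -0.4, 2.8]
width: 0.0255
```

Request:
{"fn": "drive_tool", "kwargs": {"targets": [0, 0, 0, 0, 0, 0.5, 0, 0, 0, 0, 0, 0, 0, 0]}}

```text
clock: 12.7
position: [0.4062, 0.1592, 0.0306]
ee_rot: [0.0, 0.718, 0.696, 0.0]
contact_force: [-1.7, -0.6, 8.5]
width: 0.0258
```

The force rise shows the stop has touched the tray floor. I'll release part way and retreat straight up.

Request:
{"fn": "drive_tool", "kwargs": {"targets": [0, 0, 0, 0, 0, 0, 0.4, 0, 0, 0, 0, 0, 0, 0.5, 0, 0, 0, 0, 0, 0, 0.5, 0, 0, 0, 0, 0, 0, 0.5]}}

```text
clock: 13.2
position: [0.4061, 0.1591, 0.0296]
ee_rot: [-0.0, 0.718, 0.696, -0.0]
contact_force: [0.3, -0.6, -0.6]
width: 0.0426
```

```bash
python3 - <<'E'
from h import *
s=get_state();T=tool(s);print(s['clock'],s['contact_force'],s['width'],T[:3,3])
cv2.imwrite(f'pics/wrist6.png',cv2.resize(get_image('wrist')[:,:,::-1],None,fx=1.5,fy=1.5,interpolation=cv2.INTER_CUBIC))
E
```

```text
13.2 [ 0.273  -0.6046 -0.6377] 0.04264818517219317 [0.4061 0.1591 0.0296]
```

View pics/wrist6.png

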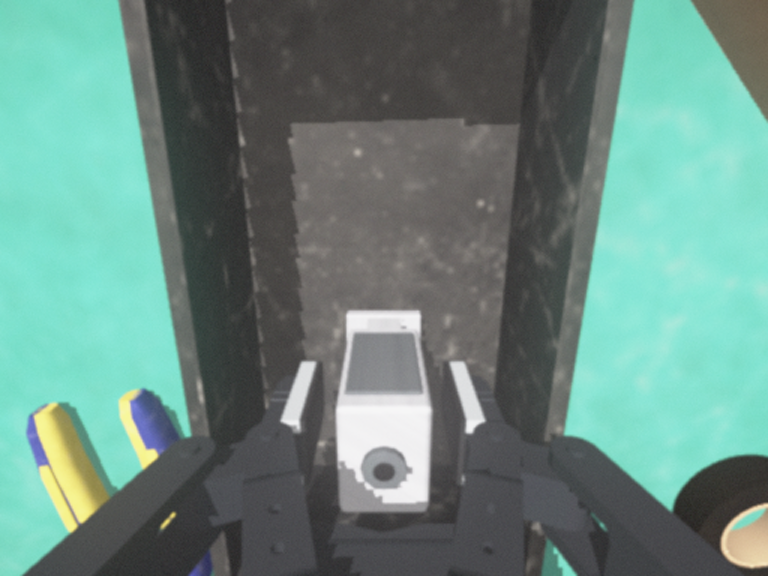

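The stop is free of both pads and upright, with clearance on each side.

Request:
{"fn": "drive_tool", "kwargs": {"targets": [0, 0, 0, 0, 0, -10, 0.5, 0, 0, 0, 0, 0, -25, 0.5, 0, 0, 0, 0, 0, -40, 0.5, 0, 0, 0, 0, 0, -45, 0.5, 0, 0, 0, 0, 0, -45, 0.5, 0, 0, 0, -45, -20, 0, 0.5, 0, 0, 0, -45, -20, 0, 0.5, 0, 0, 0, -45, -20, 0, 0.5, 0, 0, 0, 0, 0, 0, 0.5, 0, 0, 0, 0, 0, 0, 0.5]}}

```text
clock: 14.5
position: [0.3425, 0.0262, 0.1954]
ee_rot: [0.0, 0.718, 0.696, 0.001]
contact_force: [-1.0, 1.0, 0.6]
width: 0.0427
```

```bash
python3 - <<'E'
from h import *
s=get_state();T=tool(s);print(s['clock'],s['contact_force'],s['width'],T[:3,3])
for n in('wrist','scene'):cv2.imwrite(f'pics/{n}7.png',cv2.resize(get_image(n)[:,:,::-1],None,fx=1.5,fy=1.5,interpolation=cv2.INTER_CUBIC))
E
```

```text
14.5 [-0.9584  0.9984  0.6072] 0.042675962375262826 [0.3425 0.0262 0.1954]
```

View pics/wrist7.png

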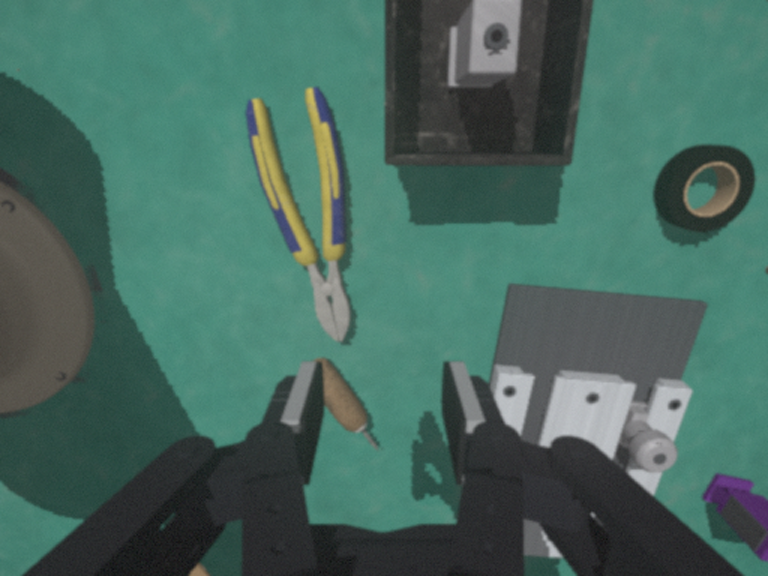

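View pics/scene7.png

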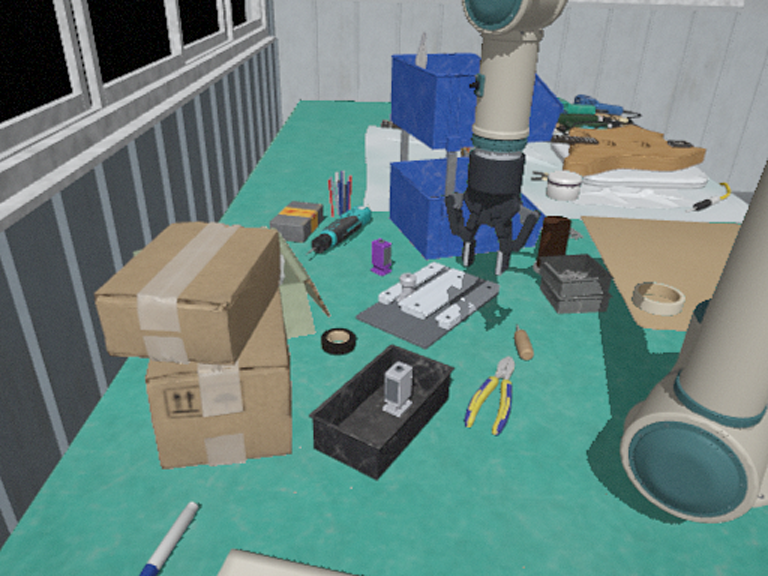

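In the scene view the stop stands upright in the tray at (398,385), and the dog is still in its slot at (407,282). The arm is clear of everything.

```bash
python3 -c "
from rig import *
print(get_state()['qd']);print(sign_off())"
```

```text
[ 0.01062622  0.00742852  0.000747   -0.00193863 -0.00021556 -0.00185664]
the job is handed in; nothing more can be done
None
```

The fence stop is out of the plate and standing upright inside the black tray, and I handed the job in at about 14.6 s.

- **Slide and lift:** I gripped the stop across its 26 mm width at 50 N. I slid it along its slot to about plate y = 103 mm, past the 78 mm where the foot clears the lips, then lifted it straight up.
- **Placing:** I lowered it in small steps until the tray floor took the weight, reading 8.5 N at contact. Then I opened the jaws to 43 mm and retreated upward.
- **Final check:** The last pictures show the stop upright in the tray, the dog still in its slot, the tray and bystanders undisturbed, and the gripper clear of everything. The wrist force readings I took between moves stayed under about 9 N.
- **Disagreements and errors:** The top and wrist cameras disagreed by about 2 mm on the stop's position, so I used the average for the grasp. One carry call was refused because I miscounted the numbers; nothing moved, and I sent it again.

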